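# Return the craft-class painting kit

### The arm

A 6-joint arm with a two-finger parallel gripper is mounted at the origin on the work surface. World frame = base frame: x ahead of the robot, y to its left, z up, the work surface at z = 0. Lengths are in m, angles in rad, forces in N, time in s.
With the tool pointing down it reaches from about 0.375 to 0.925 m from the base axis. Payload 5.7 kg.
Tool frame: the origin (TCP) lies midway between the tips of the shut fingers; the grasp point (between the pads) lies 19 mm behind it; z points along the fingers, y is the line along which they close (so a half turn about z gives the same grasp; the last joint's range is limited). The gripper opens to 88 mm and grips with 3 to 60 N. Pads are 20 mm wide; open, the fingers measure 115 mm over their backs; the gripper's body (75 mm by 178 mm) begins 61 mm behind the grasp point.
Start: joints at [1.064, 0.359, 1.51, -0, 1.272, -0.115], TCP at [0.229, 0.555, 0.223] pointing down, gripper open.
Joint ranges: [-2.97, 2.97], [-1.01, 2.36], [0.21, 2.38], [-0.96, 4.11], [0.2, 2.71], [-2.98, 2.98]. Speed limits (rad/s): [2.39, 2.39, 3.14, 3.14, 3.14, 3.14].

### API

Orientations are given as a unit quaternion [x, y, z, w].
In Python, from bench import move_ptp, servo_line, goto_joints, move_gripper, sleep, inverse_kinematics, capture, PlanningError, close_job, spot_in, silhouettes, current_clock, current_joint_pos, current_qvel, current_joint_torque, current_position, current_orientation, current_force, current_torque, current_finger_gap, current_grip_force gives the robot as it stands. Calls block until the motion is done:
- move_ptp(position, orientation): joint-space move of the TCP to a pose.
- servo_line(position, orientation=None, rate=0.15, contact_N=None): straight line of the TCP; orientation=None keeps the orientation; rate is the mean speed in m/s. With contact_N (N) it stops when the force on the tool has changed by that much, and returns True; else False.
- goto_joints(angles): joint-space move.
- move_gripper(opening): finger opening in m; the grip force is fixed at half the most; returns when the fingers have stopped.
- sleep(seconds).
- inverse_kinematics(position, orientation): joint angles nearest the present ones, or None.
- capture(name): name is "scene" or "top" or "wrist"; returns a dict with "image" (420x560x3 uint8, blue, green, red), "range_z" (420x560 float32, m along the optical axis (not along the pixel's ray), 0 where there is no reading), "intrinsics" (3x3 intrinsics, pixels), "R" (3x3) and "t" (3): a world point X has camera coordinates R X + t. Camera axes: x right, y down, z forward; pixel columns grow to the right and rows downward; lengths in m; the calibration is good to about 2 mm. A picture is of the moment at which its call begins.
A pose or a line that the arm cannot do raises PlanningError and nothing moves.
- close_job(): hands the job in; it is judged then, once.
Trained networks look in the newest picture that a camera, given by its name, has taken for a name from the list of things; names that differ only in an ending like _2 or _b are one class to them, and where a whole thing is asked for, a point or a joint stands for the part that bears it (a point fixed in the world has none). Each returns a list of dicts, best first, with "conf" (0 to 1); they miss things now and then, are a little off and sometimes report something else, mostly with a low value. They report only what shows in the picture. A call takes as long as a camera call. They do not tell look-alikes from the thing itself.
- spot_in(camera, query): "xy" ([column, row] in pixels, amid what is visible of it).
- silhouettes(camera, query): "region" (420x560 bool, what is visible of it) and "xy" ([column, row] in pixels, amid what is visible of it).
Readings, each from a call of its own:
- current_clock(): time.
- current_joint_pos(): joint angles.
- current_qvel(): joint speeds.
- current_joint_torque(): joint torques, N m.
- current_position(): TCP position.
- current_orientation(): TCP orientation.
- current_force(): force on the tool from outside, world axes, zero at the start.
- current_torque(): the same for the moment, N m.
- current_finger_gap(): finger opening in m.
- current_grip_force(): force on a finger pad.
Only numpy, scipy, OpenCV 4.12 (cv2) and the standard library are available. Lean on these libraries where they do the work, as an engineer would, in place of code of your own. Each camera call takes 0.05 s, during which the arm holds its last target. There are 200 camera calls.

### The job

The painting class is over and the kit has to go back: move the two strips of paint pots off the foam tray and set them side by side on the cork mat, lengthwise along it, wholly on it and caps up, and lay every hand tool on the table in its own cut-out of the tray, fully down and flat. When everything is in place, press the roller lever of the limit switch down until it clicks and let it spring back, which logs the kit as complete. Do not disturb the bottle, the flask or the paint dish.

Things in the scene. Friction and masses are not known exactly. Their poses are not given: they have to be found in the camera images.
- scraper: A paint scraper: black handle 24 wide, then a flat steel blade 54 wide, 50 long, 5 thick. 140 mm long in all. Handle 28 mm tall, straight sided, gripped across its width (along y) near the origin, which lies on its underside; balance point up to 25 mm from there towards the head. x points to the head end, z up. About 0.1 kg. May be absent.
- pocket_scraper (a point): Point on the floor of the scraper's pocket where the scraper's origin belongs.
- pocket_scraper_tip (a point): Point on the floor of the scraper's pocket where the scraper's head end belongs (the point of its underside 95 mm ahead of its origin); so the pocket points from point pocket_scraper to here.
- squeegee: A T-shaped squeegee: aluminium handle 22 wide, ending in a black cross bar 70 wide, 18 long, 16 thick. 118 mm long in all. Handle 28 mm tall, straight sided, gripped across its width (along y) near the origin, which lies on its underside; balance point up to 25 mm from there towards the head. x points to the head end, z up. About 0.1 kg. May be absent.
- pocket_squeegee (a point): Point on the floor of the squeegee's pocket where the squeegee's origin belongs.
- pocket_squeegee_tip (a point): Point on the floor of the squeegee's pocket where the squeegee's head end belongs (the point of its underside 68 mm ahead of its origin); so the pocket points from point pocket_squeegee to here.
- brush: A flat brush: pale wooden handle 22 wide, then a grey bristle head 44 wide, 45 long, 12 thick. 150 mm long in all. Handle 28 mm tall, straight sided, gripped across its width (along y) near the origin, which lies on its underside; balance point up to 25 mm from there towards the head. x points to the head end, z up. About 0.1 kg. May be absent.
- pocket_brush (a point): Point on the floor of the brush's pocket where the brush's origin belongs.
- pocket_brush_tip (a point): Point on the floor of the brush's pocket where the brush's head end belongs (the point of its underside 90 mm ahead of its origin); so the pocket points from point pocket_brush to here.
- square: A try square: dark wooden stock 24 wide, 80 long; a steel blade 22 wide, 4 thick, sticks out 55 to +y, flush with its +x end (L shape). 80 mm long in all. Handle 28 mm tall, straight sided, gripped across its width (along y) near the origin, which lies on its underside; balance point up to 25 mm from there towards the head. x points to the head end, z up. About 0.1 kg. May be absent.
- pocket_square (a point): Point on the floor of the square's pocket where the square's origin belongs.
- pocket_square_tip (a point): Point on the floor of the square's pocket where the square's head end belongs (the point of its underside 40 mm ahead of its origin); so the pocket points from point pocket_square to here.
- tray: Fixed tray, 176 mm (x) by 321 mm (y), grey foam on a white sheet; origin in the middle of its underside, z up. Four cut-out pockets, each the outline of one tool with 3 mm to spare all round, pocket floor 4 mm above the table, foam top 14 mm: 10 mm deep, a laid handle stands 18 mm proud (grip handles by their upper half to keep the fingers above the foam).
- strip1: One of two alike rigid white strips of six capped paint pots, 150 x 30 mm, 28 mm tall (straight sided to 20 mm height, round caps above); origin in the middle of its underside, x along its length, z up (caps up). About 0.12 kg. Starts lying across the tray, over the pockets.
- strip2: One of two alike rigid white strips of six capped paint pots, 150 x 30 mm, 28 mm tall (straight sided to 20 mm height, round caps above); origin in the middle of its underside, x along its length, z up (caps up). About 0.12 kg. Starts lying across the tray, over the pockets.
- mat: Fixed flat cork mat on the table, 120 mm (x) by 200 mm (y), 4 mm thick; origin in the middle of its underside, its top is 4 mm above the table. Both strips fit on it side by side, lengthwise along y, about 65 mm apart between their middles.
- switch: Fixed roller-lever limit switch: aluminium housing 36 x 36 mm, 88 mm tall (100 with the black stub on top), on a foot plate; origin on the table, z up. Its lever reaches out along the switch's -x from a pivot at (-10, 0, 78) mm in the switch's frame, about which it turns (axis: the switch's y). The housing lies between x = 4 and 40 mm.
- roller (a point): Centre of the black roller (20 mm diameter, 16 mm wide) at the lever's end, 55 mm from the pivot; moves with the lever. At rest it stands 19 mm higher than the pivot (20 degrees above level); pressed, it sinks.
- lever (a joint): Angle of the lever in rad: 0 at rest, grows as the roller is pressed down; the switch clicks at 0.45 (roller about 24 mm lower), hard stop at 0.7 (roller 37 mm lower). A spring of about 2 to 6 N at the roller returns it to 0.
- bottle: Bystander: water bottle, 64 mm diameter, 200 mm tall; origin under its middle.
- flask: Bystander: steel vacuum flask, 68 mm diameter, 225 mm tall; origin under its middle.
- palette: Bystander: white round paint dish, 120 mm diameter, 18 mm tall; origin under its middle.
Mind the look-alikes: they are no part of the job. What is shaped like the strip1 but blue is not meant.

How it is judged:
By the outcome, as a careful person would: the job done as asked, in the order asked, and still so for the second after the job is handed in, with the robot touching nothing.
Of scraper, squeegee, brush, square only 3 to 4 are there at a start; the rules pass over those that are not, and their reading is None.
At some moment in a run one of scraper, squeegee, brush, square may be knocked a few centimetres aside while the robot is not near it.
Once in a run the grip may slacken for a moment while it holds something.
It also fails if it takes over 208 s, if anything falls off the work surface, if the arm or the gripper's body presses on something with over 40 N, if the wrist force passes 120 N, or if a joint passes its speed limit or range.

## Working session

There is one attempt and no reset: what is moved stays moved. The work goes in short steps, each a Python script; the robot and the scene stay as the last script left them, time stands still between calls to the robot, and variables do not carry over. Pictures are saved under pics/ and viewed, at most 14 in all, crops included, and the job is handed in when it is done.

```bash
mkdir -p pics; cat > h.py <<'E'
import numpy as np, cv2
from bench import *
def pts(c,mask=None):
    """world points for all pixels (HxWx3), nan where no range"""
    z=c["range_z"].astype(float); K=np.array(c["intrinsics"]); h,w=z.shape
    u,v=np.meshgrid(np.arange(w),np.arange(h))
    P=np.stack([(u-K[0,2])/K[0,0]*z,(v-K[1,2])/K[1,1]*z,z],-1)
    W=(P-np.array(c["t"]))@np.array(c["R"])
    W[z<=0]=np.nan
    return W
def save(c,n): cv2.imwrite(f"pics/{n}.png",c["image"])
def topdown(c,x0,x1,y0,y1,res=0.001):
    W=pts(c)
E
python3 - <<'E'
from h import *
for n in("scene","top"):
    c=capture(n); save(c,n+"0")
    np.savez(n+"0.npz",**{k:np.array(c[k]) for k in c})
    print(n,np.round(c["intrinsics"],1).tolist(),np.round(c["R"],3).tolist(),np.round(c["t"],3))
    W=pts(c)
    for q in "scraper squeegee brush square strip1 tray mat switch roller bottle flask palette pocket_scraper pocket_scraper_tip pocket_squeegee pocket_squeegee_tip pocket_brush pocket_brush_tip pocket_square pocket_square_tip".split():
        r=spot_in(n,q)
        print(q,[(round(d["conf"],2),np.round(d["xy"]).astype(int).tolist(),np.round(W[int(d["xy"][1]),int(d["xy"][0])],3).tolist()) for d in r[:4]])
E
```

```text
scene [[514.6, 0.0, 286.8], [0.0, 514.6, 213.6], [0.0, 0.0, 1.0]] [[0.867, 0.499, 0.006], [0.281, -0.478, -0.832], [-0.412, 0.723, -0.555]] [-0.384 -0.056  1.814]
scraper [(0.64, [230, 320], [0.604, -0.525, 0.169])]
squeegee [(0.53, [352, 193], [0.526, 0.316, 0.015]), (0.41, [336, 256], [0.625, -0.031, 0.014])]
brush [(0.75, [335, 254], [0.624, -0.029, 0.016]), (0.55, [313, 179], [0.363, 0.324, 0.025]), (0.22, [202, 276], [0.334, -0.295, 0.001])]
square [(0.58, [202, 277], [0.332, -0.297, 0.002]), (0.47, [304, 182], [0.325, 0.326, 0.0])]
strip1 [(0.83, [344, 268], [0.679, -0.094, 0.031]), (0.8, [323, 239], [0.572, -0.007, 0.041]), (0.67, [266, 172], [0.165, 0.323, -0.001]), (0.51, [333, 254], [0.616, -0.033, 0.015])]
tray [(0.75, [335, 254], [0.624, -0.029, 0.016])]
mat [(0.78, [268, 259], [0.451, -0.134, 0.003])]
switch [(0.73, [296, 208], [0.435, 0.071, 0.06])]
roller [(0.56, [309, 186], [0.43, 0.161, 0.099])]
bottle [(0.67, [400, 163], [0.637, 0.463, 0.098])]
flask [(0.97, [247, 334], [0.644, -0.522, 0.142])]
palette [(0.59, [399, 212], [0.705, 0.306, 0.005])]
pocket_scraper [(0.6
[... 1491 characters left out ...]
127, 156], [0.62, 0.467, 0.136])]
flask [(0.59, [442, 156], [0.607, -0.474, 0.177]), (0.3, [226, 218], [0.433, 0.168, 0.104])]
palette [(0.87, [194, 141], [0.705, 0.293, 0.007])]
pocket_scraper [(0.91, [279, 168], [0.61, 0.007, 0.014])]
pocket_scraper_tip [(0.64, [280, 164], [0.624, 0.004, 0.015])]
pocket_squeegee [(0.89, [278, 164], [0.62, 0.007, 0.016])]
pocket_squeegee_tip [(0.68, [383, 198], [0.508, -0.34, 0.003]), (0.58, [280, 164], [0.62, 0.004, 0.014])]
pocket_brush [(0.61, [283, 168], [0.61, -0.009, 0.015])]
pocket_brush_tip [(0.16, [278, 164], [0.623, 0.007, 0.016])]
pocket_square [(0.59, [279, 165], [0.618, 0.007, 0.009])]
pocket_square_tip [(0.55, [281, 164], [0.621, 0.0, 0.012])]
```

```bash
python3 - <<'E'
import cv2
a=cv2.imread("pics/top0.png")
cv2.imwrite("pics/top0c.png",cv2.resize(a[100:320,100:500],(800,440),interpolation=cv2.INTER_CUBIC))
E
```

```text
(no output)
```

View pics/top0c.png

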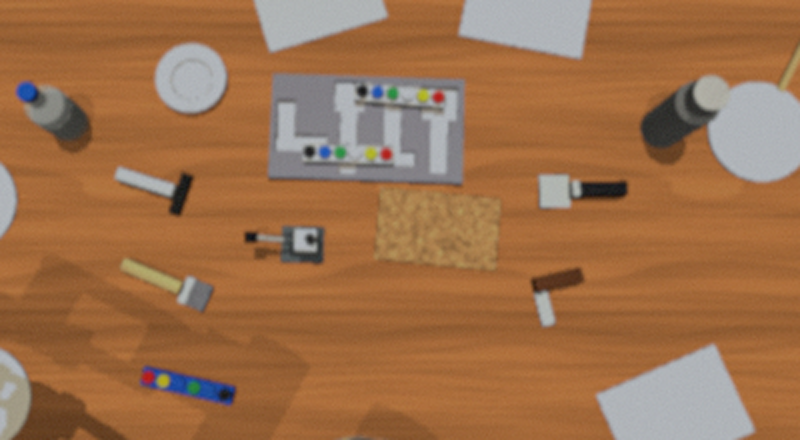

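View pics/scene0.png

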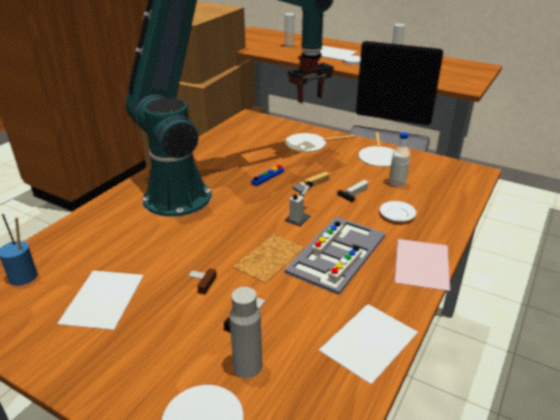

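The top view shows all four tools: squeegee crop (155,185) and brush (165,283) on the left, scraper (585,190) and square (555,295) on the right. Two white strips lie across the tray, and there is a blue look-alike at (188,385). Next I'll look from close above the tray.

```bash
cat >> h.py <<'E'
from scipy.spatial.transform import Rotation as Ro
def down(yaw): return (Ro.from_euler("z",yaw)*Ro.from_euler("x",np.pi)).as_quat()
def ortho(c,cx,cy,h,sx=0.4,sy=0.4,res=0.0005):
    """rectified view of plane z=h; up = +x, left = +y; pixel (u,v): y=cy+sy/2-u*res, x=cx+sx/2-v*res"""
    K=np.array(c["intrinsics"]);R=np.array(c["R"]);t=np.array(c["t"])
    # world from ortho pixel
    A=np.array([[0,-res,cx+sx/2],[-res,0,cy+sy/2],[0,0,h],[0,0,1]])
    H=K@np.hstack([R,t[:,None]])@A
    return cv2.warpPerspective(c["image"],H,(int(sy/res),int(sx/res)),flags=cv2.INTER_LINEAR|cv2.WARP_INVERSE_MAP)
def handles(c,zlo,zhi,minarea,roi):
    """connected blobs of points with z in range within roi (x0,x1,y0,y1) -> (center, long-axis angle, L, W, n)"""
    W=pts(c); x0,x1,y0,y1=roi
    with np.errstate(invalid="ignore"):
        m=(W[...,2]>zlo)&(W[...,2]<zhi)&(W[...,0]>x0)&(W[...,0]<x1)&(W[...,1]>y0)&(W[...,1]<y1)
    n,lab=cv2.connectedComponents(m.astype(np.uint8)); out=[]
    for i in range(1,n):
        p=W[lab==i]
        if len(p)<minarea: continue
        (ce,(w,h),a)=cv2.minAreaRect((p[:,:2]*1000).astype(np.float32)); a=np.radians(a)
        if w<h: a+=np.pi/2; w,h=h,w
        out.append((np.array(ce)/1000,(a+np.pi/2)%np.pi-np.pi/2,w,h,len(p),float(np.median(p[:,2]))))
    return out
E
python3 - <<'E'
from h import *
print(current_orientation(), down(0), down(current_joint_pos()[0]))
move_ptp([0.60,0.0,0.42],down(0)); print(current_clock(),current_joint_pos())
c=capture("wrist"); np.savez("w1.npz",**{k:np.array(c[k]) for k in c})
print(np.round(c["R"],3).tolist(), -np.array(c["R"]).T@np.array(c["t"]))
save(c,"w1")
for b in handles(c,0.024,0.06,150,(.5,.76,-.2,.2)): print([np.round(x,4) for x in b])
for b in handles(c,0.0095,0.020,150,(.5,.76,-.2,.2)): print([np.round(x,4) for x in b])
E
```

```text
[ 1.94651564e-01  9.80872452e-01 -4.99587800e-05 -8.78770585e-06] [1.000000e+00 0.000000e+00 0.000000e+00 6.123234e-17] [8.61822948e-01 5.07209234e-01 3.10576082e-17 5.27714357e-17]
4.5667 [-1.13937217e-01  2.51196949e-01  1.19486519e+00  3.02202388e-04
  1.69613645e+00  1.45541453e+00]
[[0.001, -1.0, -0.001], [-0.967, -0.001, 0.257], [-0.257, 0.0, -0.967]] [6.69660116e-01 3.39841068e-04 5.82533169e-01]
[array([ 0.6739, -0.0619]), np.float64(1.4856), np.float64(149.6766), np.float64(29.8983), np.int64(1390), np.float64(0.0365)]
[array([0.5758, 0.0235]), np.float64(1.5338), np.float64(150.0055), np.float64(30.4994), np.int64(1247), np.float64(0.0362)]
[array([ 0.623 , -0.0075]), np.float64(1.5379), np.float64(321.7902), np.float64(176.4017), np.int64(7828), np.float64(0.0149)]
[array([ 0.6257, -0.0136]), np.float64(-0.0353), np.float64(73.6588), np.float64(44.9067), np.int64(864), np.float64(0.015)]
```

View pics/w1.png

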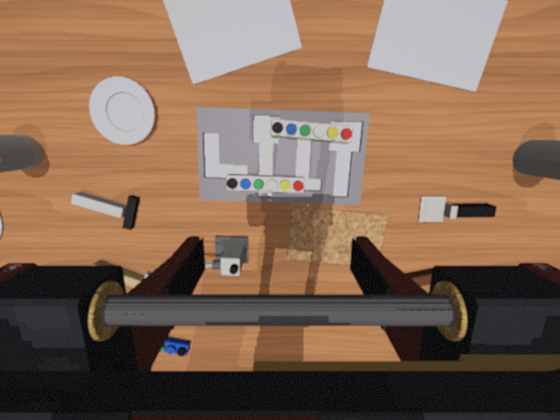

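```bash
cat >> h.py <<'E'
def load(f): return dict(np.load(f))
E
python3 - <<'E'
from h import *
t=load("top0.npz"); w=load("w1.npz")
for b in handles(t,0.0095,0.020,100,(.5,.76,-.2,.2)): print("tray top",[np.round(x,4) for x in b])
for n,c in(("t",t),("w",w)):
    for b in handles(c,0.02,0.06,12,(.25,.7,-.45,.45)): print(n,[np.round(x,4) for x in b])
    for roi in ((.3,.7,-.45,-.17),(.3,.65,.2,.42)):
        for b in handles(c,0.0035,0.06,50,roi): print(" whole",[np.round(x,4) for x in b])
for b in handles(t,0.05,0.2,12,(.3,.7,0.02,.3)): print("sw",[np.round(x,4) for x in b])
o=ortho(t,.45,-.13,.004,.3,.3); hsv=cv2.cvtColor(o,cv2.COLOR_BGR2HSV)
print(hsv[300,300],hsv[540,300],hsv[300,560], o[300,300],o[540,300])
p=silhouettes("top","mat")[0]["region"]; W=pts(t)
q=W[p]; print("mat",cv2.minAreaRect((q[:,:2]*1000).astype(np.float32)))
big=np.hstack([o, ortho(w,.45,-.13,.004,.3,.3)]);cv2.imwrite("pics/mat.png",cv2.resize(big,(800,400)))
E
```

```text
tray top [array([ 0.6211, -0.0091]), np.float64(1.5393), np.float64(321.0236), np.float64(177.9874), np.int64(2238), np.float64(0.0137)]
tray top [array([ 0.6272, -0.0162]), np.float64(0.0022), np.float64(69.8418), np.float64(46.5894), np.int64(246), np.float64(0.0141)]
t [array([ 0.6711, -0.0635]), np.float64(1.4889), np.float64(149.1015), np.float64(31.7074), np.int64(442), np.float64(0.0364)]
t [array([0.5731, 0.0216]), np.float64(1.5696), np.float64(147.4491), np.float64(36.367), np.int64(447), np.float64(0.0359)]
t [array([0.5281, 0.3541]), np.float64(1.2671), np.float64(100.014), np.float64(22.4168), np.int64(205), np.float64(0.027)]
t [array([ 0.5165, -0.3875]), np.float64(-1.5557), np.float64(91.0914), np.float64(24.0769), np.int64(213), np.float64(0.0278)]
t [array([0.3739, 0.3379]), np.float64(1.179), np.float64(104.3936), np.float64(21.8672), np.int64(222), np.float64(0.0273)]
t [array([ 0.3684, -0.317 ]), np.float64(-1.3465), np.float64(80.009), np.float64(23.9648), np.int64(188), np.float64(0.0276)]
 whole [array([ 0.5196, -0.3669]), np.float64(-1.4794), np.float64(151.4
[... 1989 characters left out ...]
27)]
 whole [array([0.5264, 0.3469]), np.float64(1.2879), np.float64(119.0585), np.float64(70.8715), np.int64(1166), np.float64(0.0229)]
 whole [array([0.3995, 0.3682]), np.float64(1.1719), np.float64(34.5732), np.float64(3.2972), np.int64(80), np.float64(0.0132)]
 whole [array([0.3674, 0.3083]), np.float64(1.4186), np.float64(59.4642), np.float64(28.0407), np.int64(272), np.float64(0.0233)]
sw [array([0.4271, 0.1236]), np.float64(1.5617), np.float64(110.2315), np.float64(35.9895), np.int64(252), np.float64(0.0884)]
[ 16 141 170] [ 13 172 159] [ 13 166 172] [ 76 126 170] [ 52 100 159]Traceback (most recent call last):
  File "<stdin>", line 11, in <module>
IndexError: list index out of range
```

```bash
cat > mat.py <<'E'
from h import *
def mat(c,cx=.45,cy=-.13):
    o=ortho(c,cx,cy,.004,.3,.3); hsv=cv2.cvtColor(cv2.GaussianBlur(o,(0,0),4),cv2.COLOR_BGR2HSV)
    m=((hsv[...,1]<158)&(hsv[...,0]>12)&(hsv[...,2]>110)).astype(np.uint8)
    k=np.ones((25,25),np.uint8); m=cv2.morphologyEx(cv2.morphologyEx(m,cv2.MORPH_CLOSE,k),cv2.MORPH_OPEN,np.ones((61,61),np.uint8))
    n,l,s,ce=cv2.connectedComponentsWithStats(m); i=l[300,300]
    r=cv2.minAreaRect(np.argwhere(l==i)[:,::-1].astype(np.float32))
    (u,v),(a,b),g=r
    cv2.drawContours(o,[cv2.boxPoints(r).astype(int)],0,(255,0,0),2)
    return o,(cx+.15-v*.0005,cy+.15-u*.0005,a/2,b/2,g)
t=load("top0.npz"); w=load("w1.npz")
o,r=mat(t); print(np.round(r,4)); o2,r2=mat(w); print(np.round(r2,4))
cv2.imwrite("pics/mat.png",cv2.resize(np.hstack([o,o2]),(800,400)))
E
python3 mat.py
```

```text
[ 4.935e-01 -1.050e-01  2.130e+02  2.500e+02  9.000e+01]
[ 4.620e-01 -1.298e-01  2.760e+02  2.995e+02  9.000e+01]
```

View pics/mat.png

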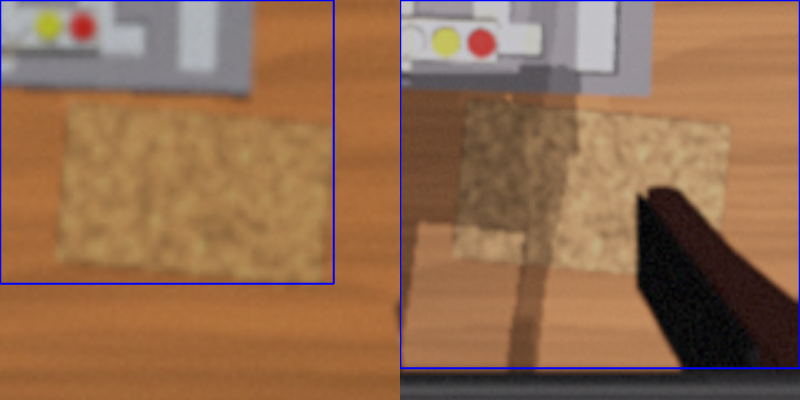

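Mat corners in the left panel are (68,103), (334,127), (55,258) and (322,282), so the centre is about (0.457,-0.124) with yaw about -0.10. Now moving the strips.

```bash
cat >> h.py <<'E'
def plan(poses):
    """poses: [(x,y,z,yaw)] ; return common yaw flip keeping last joint well in range in all"""
    best=None
    for f in(0,np.pi,-np.pi):
        js=[inverse_kinematics(list(p[:3]),down(p[3]+f)) for p in poses]
        if any(j is None for j in js): continue
        s=max(abs(j[5]) for j in js)
        if best is None or s<best[0]-.05: best=(s,f)
    if best is None: raise RuntimeError("no ik")
    return best[1]
def pick(x,y,yaw,z,zhi=0.14,pre=0.05):
    move_gripper(pre)
    move_ptp([x,y,zhi],down(yaw))
    hit=servo_line([x,y,z],rate=0.12,contact_N=12)
    move_gripper(0.0)
    print("pick hit",hit,np.round(current_position(),4),"gap",round(current_finger_gap(),4),"F",current_grip_force())
    servo_line([x,y,zhi],rate=0.15)
    print("lifted gap",round(current_finger_gap(),4),current_grip_force(),"t",current_clock())
def place(x,y,yaw,z,zhi=0.14,post=0.045,N=10,rate=0.08):
    move_ptp([x,y,zhi],down(yaw)); print("arrived gap",round(current_finger_gap(),4),current_grip_force())
    servo_line([x,y,z+.03],rate=0.15)
    hit=servo_line([x,y,z],rate=rate,contact_N=N)
    print("place hit",hit,np.round(current_position(),4))
    return hit
def release(post=0.045,zhi=0.14):
    move_gripper(post); p=current_position()
    servo_line([p[0],p[1],zhi],rate=0.2); print("t",current_clock())
E
python3 - <<'E'
from h import *
for (px,py,pa),(gx,gy) in (((.5758,.0235,1.5338),(.424,-.121)),((.6739,-.0619,1.4856),(.487,-.127))):
    f=plan([(px,py,.14,pa),(px,py,.018,pa),(gx,gy,.14,1.47),(gx,gy,.008,1.47)])
    pick(px,py,pa+f,.0175)
    place(gx,gy,1.47+f,.0075); release()
move_gripper(.085)
move_ptp([0.52,0.0,0.42],down(0)); c=capture("wrist"); np.savez("w2.npz",**{k:np.array(c[k]) for k in c}); print(current_clock())
save(c,"w2")
for b in handles(c,0.02,0.06,100,(.3,.76,-.25,.0)): print([np.round(x,4) for x in b])
for b in handles(c,0.0095,0.020,150,(.5,.76,-.2,.2)): print("tray",[np.round(x,4) for x in b])
o=ortho(c,.6225,-.0085,.014,.24,.36); cv2.imwrite("pics/tray.png",cv2.resize(o,(720,480)))
cv2.imwrite("pics/both.png",np.vstack([cv2.resize(o,(720,480))]))
E
```

```text
pick hit False [0.5761 0.0235 0.018 ] gap 0.0298 F 30.000779628753662
lifted gap 0.0298 29.99898076057434 t 9.35
arrived gap 0.0295 29.99904155731201
place hit True [ 0.4247 -0.1213  0.0075]
t 12.7417
pick hit False [ 0.6742 -0.0619  0.018 ] gap 0.0297 F 30.000840425491333
lifted gap 0.0295 29.99969333410263 t 16.6667
arrived gap 0.0295 29.999781847000122
place hit True [ 0.4875 -0.1272  0.0074]
t 20.0167
22.375
[array([ 0.4873, -0.1267]), np.float64(1.4714), np.float64(148.5308), np.float64(29.9744), np.int64(1168), np.float64(0.0267)]
[array([ 0.4244, -0.1211]), np.float64(1.4715), np.float64(149.3495), np.float64(30.9062), np.int64(1082), np.float64(0.0271)]
tray [array([ 0.6231, -0.0076]), np.float64(1.537), np.float64(321.8884), np.float64(176.6154), np.int64(11247), np.float64(0.015)]
```

View pics/tray.png

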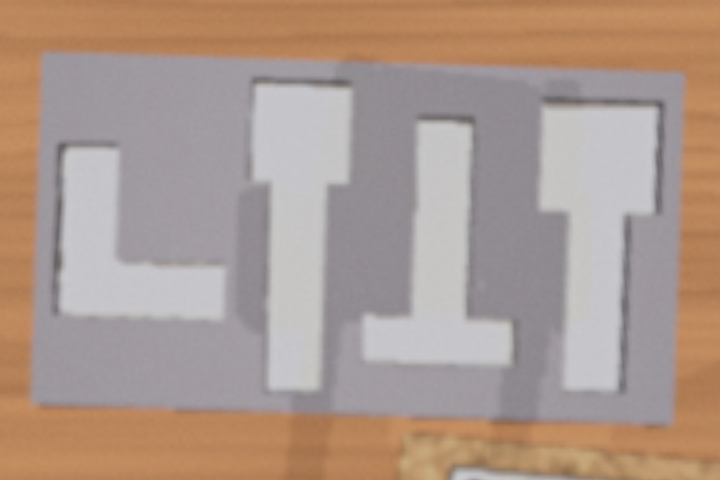

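View pics/w2.png

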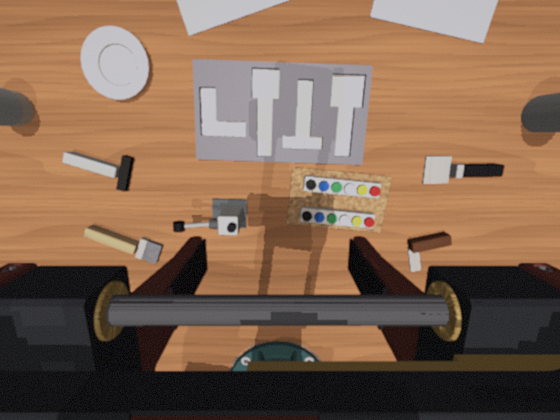

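Both strips are on the mat and aligned to it: they measure (0.4873,-0.1267) and (0.4244,-0.1211), which matches the robot pose to under 0.5 mm. The pockets from left to right are square (head down, u≈89), brush (head up, 299), squeegee (head down, 441) and scraper (head up, 598). Next I'll fit the outlines.

```bash
cat > fit.py <<'E'
from h import *
from scipy.optimize import minimize
import json
T={"scraper":[(-45,45,-12,12),(45,95,-27,27)],"squeegee":[(-50,50,-11,11),(50,68,-35,35)],
   "brush":[(-60,45,-11,11),(45,90,-22,22)],"square":[(-40,40,-12,12),(18,40,12,67)]}
G={"square":(.627,.127,np.pi-.033),"brush":(.6085,.022,-.033),"squeegee":(.6325,-.049,np.pi-.033),"scraper":(.593,-.1275,-.033)}
c=load("w2.npz"); C=-c["R"].T@c["t"]; cx,cy,sx,sy,res=.6225,-.0085,.24,.36,.0005
o=cv2.cvtColor(ortho(c,cx,cy,.014,sx,sy,res),cv2.COLOR_BGR2GRAY).astype(float)
X,Y=np.meshgrid(cx+sx/2-np.arange(int(sx/res))*res,cy+sy/2-np.arange(int(sy/res))*res,indexing="ij")
obs=1/(1+np.exp(-(cv2.GaussianBlur(o,(0,0),1.5)-178)/8))
def sdf(n,p,x,y):
    d=x-p[0],y-p[1]; a=np.cos(p[2]),np.sin(p[2])
    u=(d[0]*a[0]+d[1]*a[1])*1e3; v=(-d[0]*a[1]+d[1]*a[0])*1e3; s=np.full(x.shape,-1e9)
    for x0,x1,y0,y1 in T[n]: s=np.maximum(s,np.minimum(np.minimum(u-x0,x1-u),np.minimum(v-y0,y1-v)))
    return s+3
k=(.014-.004)/(C[2]-.014)   # ray from C through plane .014 continues to floor
FX,FY=X+(X-C[0])*k, Y+(Y-C[1])*k
out={}
for n,g in G.items():
    m=sdf(n,g,X,Y)>-12
    def cost(q):
        p=(g[0]+q[0]*1e-3,g[1]+q[1]*1e-3,g[2]+q[2]*1e-2)
        s=np.minimum(sdf(n,p,X[m],Y[m]),sdf(n,p,FX[m],FY[m]))
        return np.mean((1/(1+np.exp(-s/.5))-obs[m])**2)
    r=minimize(cost,[0,0,0],method="Nelder-Mead",options=dict(initial_simplex=[[0,0,0],[2,0,0],[0,2,0],[0,0,2]]))
    out[n]=[g[0]+r.x[0]*1e-3,g[1]+r.x[1]*1e-3,g[2]+r.x[2]*1e-2]; print(n,np.round(out[n],4),r.fun)
json.dump(out,open("pockets.json","w"))
E
python3 fit.py
```

```text
square [0.6271 0.1277 3.1106] 0.012318259749554849
brush [ 0.6089  0.0236 -0.0312] 0.013899714664136625
squeegee [ 0.6306 -0.0493  3.1054] 0.014211222669026365
scraper [ 0.5935 -0.126  -0.0349] 0.015706761752710546
```

```bash
cat >> h.py <<'E'
import json
PK=json.load(open("pockets.json")) if __import__("os").path.exists("pockets.json") else {}
OFF={"scraper":0,"squeegee":0,"brush":.0075,"square":0}
LEN={"scraper":90,"squeegee":100,"brush":105,"square":80}
def find(n,x,y,z=.28,tag=None):
    """hover near, image, return origin x,y,yaw (head direction)"""
    a=np.arctan2(y,x); d=max(np.hypot(x,y)-.10,.385)
    move_ptp([d*np.cos(a),d*np.sin(a),z],down(a))
    c=capture("wrist"); np.savez(f"f_{n}.npz",**{k:np.array(c[k]) for k in c})
    roi=(x-.14,x+.14,y-.14,y+.14)
    hs=[h for h in handles(c,.021,.035,100,roi) if abs(h[2]-LEN[n])<12 and h[3]<32]
    print(n,[[np.round(v,4) for v in h] for h in hs])
    h=min(hs,key=lambda h:np.hypot(*(h[0]-[x,y]))); ce,ang=h[0],h[1]
    W=pts(c)
    with np.errstate(invalid="ignore"): m=(W[...,2]>.0025)&(W[...,2]<.021)&(np.hypot(W[...,0]-ce[0],W[...,1]-ce[1])<.11)
    p=W[m][:,:2]-ce; u=np.array([np.cos(ang),np.sin(ang)]); L=h[2]/2e3
    v=p@np.array([-u[1],u[0]])
    if n=="square":   # blade lies to +y at head end
        s=p[(abs(v)>.02)&(abs(v)<.06)]; sg=np.sign(np.median(s@u))
        if sg<0: ang+=np.pi
        lat=np.median(s@np.array([-u[1],u[0]]))*sg; print("blade lateral (should be +)",lat,len(s))
    else:
        s=p[(abs(v)<.02)&(abs(p@u)>L+.003)]; sg=np.sign(np.median(s@u)); print("head pts",len(s),np.median(s@u))
        if sg<0: ang+=np.pi
    u=np.array([np.cos(ang),np.sin(ang)]); o=ce+u*OFF[n]
    print(n,"origin",np.round(o,4),"yaw",round(ang,4)); return o[0],o[1],ang
def stow(n,x,y,z=.28,zp=.0135):
    ox,oy,a=find(n,x,y,z)
    px,py,_=PK[n]; pa=(-.033 if n in("scraper","brush") else np.pi-.033)
    # unwrap so that the rotation is mod 2pi handled by plan
    f=plan([(ox,oy,.15,a),(ox,oy,zp,a),(px,py,.15,pa),(px,py,zp+.004,pa)])
    pick(ox,oy,a+f,zp,zhi=.15)
    if current_finger_gap()<.015: print("LOST"); return
    hit=place(px,py,pa+f,zp+.0035,zhi=.15,N=6,rate=.04)
    return hit
E
python3 - <<'E'
from h import *
print(stow("scraper",.519,-.386)); p=current_position()
print(current_clock(), current_finger_gap())
if p[2]<.0195: release(.04,.2)
E
```

```text
scraper [[array([ 0.5197, -0.3865]), np.float64(-1.5513), np.float64(90.8251), np.float64(24.8244), np.int64(1257), np.float64(0.0289)]]
head pts 935 -0.06982361825587037
scraper origin [ 0.5197 -0.3865] yaw 1.5903
pick hit False [ 0.5199 -0.3866  0.0138] gap 0.0238 F 29.98308151960373
lifted gap 0.0234 29.982093572616577 t 29.2833
arrived gap 0.0236 29.982136487960815
place hit True [ 0.5929 -0.1258  0.0177]
True
32.5917 0.023580998055059414
t 34.1417
```

```bash
python3 - <<'E'
from h import *
for n,x,y in(("squeegee",.5308,.3553),("brush",.372,.338)):
    print(stow(n,x,y)); p=current_position(); print(current_clock(),current_finger_gap())
    if p[2]<.0195 and current_finger_gap()>.015: release(.04,.2)
    else: print("STOP",p); break
E
```

```text
squeegee [[array([0.5305, 0.356 ]), np.float64(1.2633), np.float64(99.9781), np.float64(22.0544), np.int64(1254), np.float64(0.0288)]]
head pts 359 -0.059554904720151645
squeegee origin [0.5305 0.356 ] yaw 4.4049
pick hit False [0.5306 0.3561 0.0137] gap 0.022 F 30.000234246253967
lifted gap 0.0217 29.999521672725677 t 39.8583
arrived gap 0.0218 29.99965935945511
place hit True [ 0.6299 -0.0493  0.0176]
True
42.9333 0.021552013018029306
t 44.5083
brush [[array([0.3768, 0.3405]), np.float64(1.1818), np.float64(104.9754), np.float64(22.03), np.int64(1325), np.float64(0.0287)]]
head pts 843 -0.0749695129645996
brush origin [0.374  0.3336] yaw 4.3234
pick hit False [0.3741 0.3337 0.0137] gap 0.0217 F 30.000393390655518
lifted gap 0.0223 29.999452829360962 t 50.25
arrived gap 0.0218 29.999327659606934
place hit True [0.6082 0.0236 0.0176]
True
54.0 0.02205294189088888
t 55.575
```

```bash
python3 - <<'E'
from h import *
n="square"
print(stow(n,.3693,-.315)); p=current_position(); print(current_clock(),current_finger_gap())
if p[2]<.0195 and current_finger_gap()>.015: release(.04,.2)
else: print("STOP",p)
move_gripper(.085); move_ptp([0.52,0.0,0.42],down(0)); c=capture("wrist"); np.savez("w3.npz",**{k:np.array(c[k]) for k in c}); save(c,"w3")
for b in handles(c,0.0235,0.06,80,(.3,.76,-.25,.2)): print([np.round(x,4) for x in b])
o=ortho(c,.6225,-.0085,.014,.24,.36); cv2.imwrite("pics/tray3.png",cv2.resize(o,(720,480)))
t=capture("top"); np.savez("top3.npz",**{k:np.array(t[k]) for k in t})
W=pts(t)
m=(W[...,2]>.05)&(W[...,0]>.36)&(W[...,0]<.5)&(W[...,1]>.02)&(W[...,1]<.25)
q=W[m]; print("switch pts by y"); 
for y in np.arange(.04,.22,.015):
    s=q[(q[:,1]>=y)&(q[:,1]<y+.015)]
    if len(s): print(round(y,3),len(s),np.round(np.median(s,0),4),np.round(s[:,0].min(),3),np.round(s[:,0].max(),3),np.round(s[:,2].max(),3))
for cam in("top","wrist"): print([(round(d["conf"],2),d["xy"]) for d in spot_in(cam,"roller")])
E
```

```text
square [[array([ 0.3704, -0.3156]), np.float64(-1.3435), np.float64(79.8285), np.float64(24.1169), np.int64(1094), np.float64(0.0287)]]
blade lateral (should be +) 0.029921839373537183 788
square origin [ 0.3704 -0.3156] yaw 1.7981
pick hit False [ 0.3706 -0.3157  0.0138] gap 0.0237 F 30.000008940696716
lifted gap 0.024 29.999030828475952 t 63.5417
arrived gap 0.0239 29.998928904533386
place hit True [0.6265 0.1277 0.0177]
True
66.925 0.024158958763334917
t 68.475
[array([ 0.6304, -0.0502]), np.float64(-0.031), np.float64(99.3876), np.float64(22.0547), np.int64(727), np.float64(0.0327)]
[array([0.6258, 0.1263]), np.float64(-0.0331), np.float64(79.4958), np.float64(24.1014), np.int64(655), np.float64(0.0327)]
[array([0.6001, 0.0222]), np.float64(-0.0145), np.float64(103.6858), np.float64(21.6716), np.int64(715), np.float64(0.0327)]
[array([ 0.5915, -0.1299]), np.float64(-0.0254), np.float64(90.742), np.float64(24.8479), np.int64(718), np.float64(0.0328)]
[array([ 0.4873, -0.1272]), np.float64(1.4647), np.float64(148.2938), np.float64(29.2369), np.int64(1057), np.float64(0.0311)]
[array([0.4384, 0.0791]), np.float64(0.7891), np.float64(47.1596), np.float64(22.5944), np.int64(138), np.float64(0.0428)]
[array([ 0.4245, -0.1209]), np.float64(1.4622), np.float64(148.443), np.float64(29.594), np.int64(965), np.float64(0.031)]
switch pts by y
0.04 670 [0.4726 0.05   0.819 ] 0.417 0.5 0.846
0.055 1101 [0.4159 0.0612 0.8334] 0.36 0.5 0.847
0.07 218 [0.3904 0.0738 0.8295] 0.361 0.489 0.838
0.085 64 [0.4256 0.093  0.0871] 0.409 0.445 0.096
0.1 33 [0.4263 0.1059 0.0852] 0.409 0.442 0.092
0.115 10 [0.4264 0.1182 0.0826] 0.42 0.435 0.088
0.175 4 [0.4316 0.1779 0.1028] 0.428 0.437 0.107
[(0.33, [193.7, 138.8])]
[(0.51, [186.9, 225.2]), (0.47, [348.4, 107.5])]
```

View pics/tray3.png

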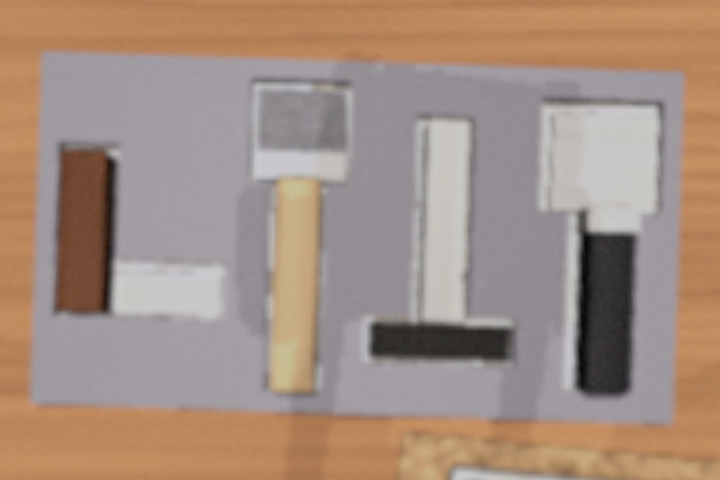

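View pics/w3.png

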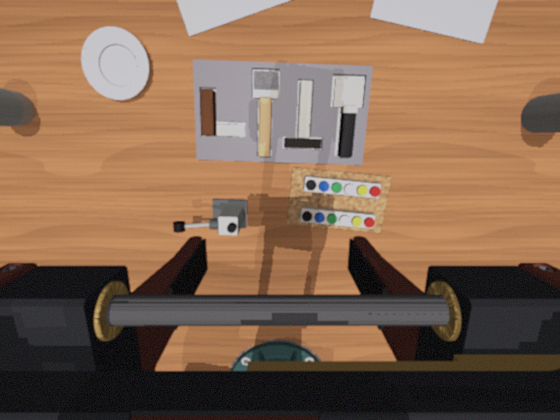

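```bash
python3 - <<'E'
from h import *
c=load("w3.npz"); W=pts(c)
H={"scraper":(50,90,-22,22,5),"squeegee":(53,66,-30,30,16),"brush":(50,86,-18,18,12),"square":(22,37,18,60,4)}
for n,(x,y,_) in PK.items():
    if n=="scraper": y=-.129
    a=-.033+(np.pi if n in("square","squeegee") else 0)
    d=W[...,:2]-[x,y]; u=(d[...,0]*np.cos(a)+d[...,1]*np.sin(a))*1e3; v=(-d[...,0]*np.sin(a)+d[...,1]*np.cos(a))*1e3
    x0,x1,y0,y1,t=H[n]; 
    for m in((u>x0)&(u<x1)&(v>y0)&(v<y1),(abs(v)<8)&(u>-38)&(u<38)):
        p=np.c_[u[m],v[m],W[m][:,2]*1e3]; p=p[abs(p[:,2]-np.median(p[:,2]))<4]
        k=np.linalg.lstsq(np.c_[p[:,:2],np.ones(len(p))],p[:,2],rcond=None)[0]
        print(n,"med z",round(np.median(p[:,2]),2),"expect",4+t,"slopes",np.round(k[:2],3))
# switch from wrist view
r=silhouettes("wrist","roller"); 
s=W[(W[...,2]>.03)&(W[...,2]<.13)&(W[...,0]>.36)&(W[...,0]<.5)&(W[...,1]>.05)&(W[...,1]<.22)]
for y in np.arange(.06,.2,.01):
    q=s[(s[:,1]>=y)&(s[:,1]<y+.01)]
    if len(q): print(round(y,3),len(q),"x",np.round([q[:,0].min(),np.median(q[:,0]),q[:,0].max()],4),"z",np.round([q[:,2].min(),np.median(q[:,2]),q[:,2].max()],4))
E
```

```text
square med z 9.06 expect 8 slopes [ 0.007 -0.006]
square med z 32.91 expect 8 slopes [ 0.003 -0.006]
brush med z 17.15 expect 16 slopes [-0.024  0.001]
brush med z 32.87 expect 16 slopes [ 0.001 -0.001]
squeegee med z 20.82 expect 20 slopes [-0.015 -0.004]
squeegee med z 32.98 expect 20 slopes [0.004 0.015]
scraper med z 9.98 expect 9 slopes [0.004 0.004]
scraper med z 33.08 expect 9 slopes [ 0.007 -0.001]
0.06 41 x [0.4229 0.4356 0.4442] z [0.0393 0.0682 0.0869]
0.07 186 x [0.4121 0.4348 0.4473] z [0.0317 0.088  0.1031]
0.08 136 x [0.4117 0.4381 0.4474] z [0.0348 0.0885 0.1028]
0.09 152 x [0.4122 0.4375 0.4477] z [0.0347 0.0883 0.0908]
0.1 95 x [0.4126 0.4331 0.4479] z [0.0302 0.0879 0.0902]
0.11 56 x [0.4213 0.4318 0.4387] z [0.08   0.0861 0.0886]
0.12 27 x [0.4218 0.4312 0.4381] z [0.0802 0.0856 0.0882]
0.13 28 x [0.4268 0.4316 0.4347] z [0.0858 0.0882 0.091 ]
0.14 27 x [0.4276 0.4323 0.4348] z [0.0869 0.091  0.0943]
0.15 30 x [0.4271 0.4319 0.4349] z [0.0924 0.0949 0.099 ]
0.16 79 x [0.4226 0.4335 0.4398] z [0.09   0.1042 0.1101]
0.17 59 x [0.4235 0.4348 0.44  ] z [0.0909 0.106  0.1095]
0.18 3 x [0.4356 0.437  0.4392] z [0.1008 0.1019 0.102 ]
```

Every tool is down flat and the strips are on the mat. Next is the roller at about (0.431,0.172).

```bash
python3 - <<'E'
from h import *
move_gripper(0.0)
x,y=.4312,.173
f=plan([(x,y,.16,np.pi/2),(x,y,.075,np.pi/2)]); q=np.pi/2+f
move_ptp([x,y,.20],down(q)); servo_line([x,y,.118],rate=.15); F0=current_force()
hit=servo_line([x,y,.095],rate=.03,contact_N=25); print(hit,current_position(),current_force()-F0)
hit=servo_line([x,y,.0755],rate=.03,contact_N=25); print(hit,current_position(),current_force()-F0)
sleep(.3); c=capture("wrist"); 
servo_line([x,y,.125],rate=.05); print(current_force()-F0); servo_line([x,y,.25],rate=.2)
move_ptp([0.52,0.0,0.42],down(0)); c=capture("wrist"); save(c,"w4"); W=pts(c); sleep(.2)
s=W[(W[...,2]>.03)&(W[...,2]<.13)&(W[...,0]>.36)&(W[...,0]<.5)&(W[...,1]>.16)&(W[...,1]<.2)]
print("roller top",np.nanpercentile(s[:,2],95),s[:,1].mean())
for b in handles(c,0.0235,0.06,80,(.3,.76,-.25,.2)): print([np.round(x,4) for x in b])
print(current_clock())
E
```

```text
False [0.43144922 0.17313805 0.09513953] [0.07996737 2.49222191 4.2056413 ]
False [0.43138542 0.17304509 0.07553431] [0.74130672 3.59238292 5.87719356]
[-0.10258226  0.19234402  0.78604815]
roller top 0.10865467000616602 0.16954376184329978
[array([ 0.6305, -0.0502]), np.float64(-0.0331), np.float64(98.9359), np.float64(22.1065), np.int64(736), np.float64(0.0327)]
[array([0.6257, 0.1266]), np.float64(-0.0282), np.float64(79.1058), np.float64(24.6618), np.int64(657), np.float64(0.0328)]
[array([0.5994, 0.0227]), np.float64(-0.0193), np.float64(105.1327), np.float64(21.8768), np.int64(723), np.float64(0.0327)]
[array([ 0.5919, -0.1301]), np.float64(-0.0211), np.float64(90.0747), np.float64(25.3516), np.int64(721), np.float64(0.0328)]
[array([ 0.4875, -0.1274]), np.float64(1.4644), np.float64(148.2913), np.float64(29.546), np.int64(1081), np.float64(0.0306)]
[array([0.4388, 0.0793]), np.float64(0.8083), np.float64(46.8198), np.float64(22.6311), np.int64(130), np.float64(0.0413)]
[array([ 0.4247, -0.1213]), np.float64(1.4699), np.float64(147.7722), np.float64(29.6388), np.int64(969), np.float64(0.0309)]
80.4833
```

View pics/w4.png

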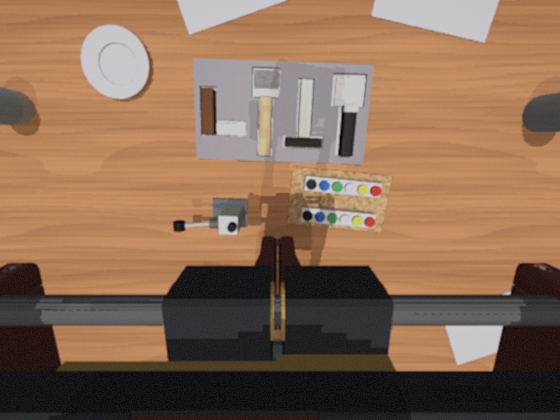

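The picture shows all four tools in their pockets, both strips on the mat, and the lever back at rest with the roller at (179,226). The roller was pressed about 31 mm, past the 24 mm click point. Handing in.

```bash
python3 -c "
from bench import *
print(close_job())"
```

```text
the job is handed in; nothing more can be done
None
```

The job is handed in (no verdict was returned): both strips are side by side on the mat with caps up, all four tools lie flat in their own pockets, and the lever was pressed about 31 mm, past the click point, and sprang back, all in about 80 s of the 208 s allowed.

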